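Fetch the check weight from behind the bottles and put it on the bench scale

ROBOT

A 6-joint arm with a two-finger parallel gripper is mounted at the origin on the work surface. World frame = base frame: x ahead of the robot, y to its left, z up, the work surface at z = 0. Lengths are in m, angles in rad, forces in N, time in s.
With the tool pointing down it reaches from about 0.275 to 0.725 m from the base axis. Payload 15.9 kg.
Tool frame: the origin (TCP) lies on the front face of the gripper's body, between the roots of the fingers; the fingertips stand 73 mm ahead of it and the grasp point (between the pads) lies 54 mm ahead of it; x points along the fingers, y is the direction in which the jaws open and shut, and the axes are right-handed (so a half turn about x gives the same grasp; the last joint's range is limited). The gripper opens to 85 mm and grips with 20 to 120 N. Pads are 22 mm wide; open, the fingers measure 114 mm over their backs; the gripper's body (76 mm by 85 mm) begins 54 mm behind the grasp point. The pads swing forward as they close: fully open they stand 13 mm farther back than shut.
Start: joints at [1.145, 0.213, -0.034, 1.323, 0, 1.571], TCP at [0.207, 0.455, 0.304] pointing down, gripper open.
Joint ranges: [-2.98, 2.98], [-0.74, 1.72], [-1.14, 1.35], [-2.1, 2.04], [-1.57, 1.44], [-3.14, 3.14]. Speed limits (rad/s): [1.89, 1.89, 2.39, 2.57, 3.14, 3.14].

INTERFACE

Orientations are given as a unit quaternion [w, x, y, z].
In Python, from station import sensors, cams, hand_in gives the robot as it stands. The module is installed in compiled form; this text tells all that it offers.
- The arm moves only by the tool apply_moves, never from a script. Its argument "steps" is text: rows parted by semicolons, each of 5 numbers parted by spaces: the shift along the world's x, y, z in m, then the turn about the world's z in degrees, then the opening, from -1 (shut) to 1 (fully open), so that 0 is half open. A call has exactly 8 rows; each row shifts and turns the commanded pose from where the row before left it; what a row does not reach is not made up. A row lasts 1/8 s, in which the tool goes at most 62.5 mm and 10.7 degrees, less where a joint would pass 70% of its speed; a pose out of reach is approached as far as the arm can. A call with a gripper value outside its range is refused whole. The fingers move at their own pace and stop on an object; "newtons" is the grip in N (left out, the last holds). Time passes only in rows, so rows that do not move let the fingers close, or fill a call up. It gives the time, the measured TCP pose, the force and the opening at its end, in the units of the state.
- sensors.get_state(): the state, without advancing time (a new reading comes with each control period).
- cams.capture(name): name is "side" or "top" or "wrist"; returns the picture (400x640x3 uint8, blue, green, red); there is no depth.
- cams.camera_info(name): a dict with "mtx" (3x3 intrinsics, pixels), "world_to_cam" (4x4, takes a point from world to camera coordinates); the wrist camera has in their place "tool_from_camera" (4x4, takes a point from camera to tool coordinates, whose origin is the TCP and whose axes are the tool frame's). Camera axes: x right, y down, z forward; pixel columns grow to the right and rows downward; lengths in m; the calibration is good to about 2 mm. A picture is of the moment at which its call begins: read the wrist's pose just before it. camera_info takes no time and is no camera call.
- hand_in(): hands the job in, once; it reports no verdict.
The state is a dict: "t": time; "q": joint angles; "joint_vel": joint speeds; "effort": joint torques, N m; "eef_pos": TCP position; "orientation": TCP orientation; "wrist_force": force on the tool from outside, world axes, zero at the start; "moment": the same for the moment, N m; "grip_width": finger opening in m.
Only numpy, scipy, OpenCV 4.12 (cv2) and the standard library are available. Lean on these libraries where they do the work, as an engineer would, in place of code of your own. Each camera call takes 0.05 s, during which the arm holds its last target.

TASK

The steel check weight stands hemmed in at the back of the grey tray. Move the spray can, the jar and the white case from the tray to stand upright on the blue mat, leaving the weight alone until all three are there; then set the weight down gently, upright, in the middle of the scale's pan. Only then stand the can, the jar and the case back in the tray, upright, each on the same spot where it stood at the start, and do not disturb the solder spool on the mat or the ferrite core on the tray.

Things in the scene. Friction and masses are not known exactly. Their poses are not given: they have to be found in the camera images.
- can: Spray can, upright aluminium cylinder 50 mm in diameter up to 104 mm, then a shoulder and a white cap 34 mm in diameter; 130 mm high in all, 0.15 to 0.3 kg. Origin: centre of its underside; z up. At each start the can, jar and case are dealt at random over the tray's three outer spots.
- jar: Amber glass jar with a black lid, upright: body 48 mm in diameter, lid 50 mm in diameter from 78 mm up to the top at 100 mm; closed, 0.15 to 0.3 kg. Origin: centre of its underside; z up.
- case: White plastic parts case standing on end: 50 mm (its x) by 34 mm (its y) by 110 mm high; closed, 0.12 to 0.25 kg. Origin: centre of its underside; z up. It may be turned a little relative to the tray; its turn does not matter when put back.
- weight: Steel check weight, a plain upright cylinder 40 mm in diameter and 40 mm high, 0.39 kg, standing low between the three taller things, on the tray's inner spot. Origin: centre of its underside; z up.
- tray: Grey fixed plate 170 mm (its x) by 210 mm (its y), top 6 mm above the table; only its far (+x) edge has a rail, 8 mm thick, 30 mm high. Origin: centre of underside; x points away from the robot within 0.3 rad. Thin flat dark discs mark four spots in its frame: left (+30, +65) mm, right (+30, -65), front (-35, 0) and inner (+30, 0), the weight's. Things stand within 6 mm of their spot.
- mat: Blue silicone mat, fixed, flat: 220 mm (its x) by 170 mm (its y), 3 mm thick, to the left or the right of the tray; the side area. Origin: centre of its underside. The solder spool stands near its +y edge; the half of the mat at negative y is always free.
- scale: Bench scale, fixed, on the other side of the tray: black housing 30 mm high, 190 mm (its x) by 150 mm (its y) and a round steel pan 112 mm in diameter whose flat top is 45 mm above the table. The pan does not sink. Origin: on the table, straight below the middle of the pan; the housing runs from -110 mm to +80 mm along its x.
- spool: Small spool of solder wire, 40 mm in diameter and 25 mm high, standing on the mat. Leave it alone. Origin: centre of its underside.
- core: Small dark ferrite ring, 22 mm in diameter and 10 mm high, lying on the tray near its front left corner, about (-60, +80) mm in the tray's frame. Leave it alone. Origin: centre of its underside.
Mind the look-alikes: they are no part of the job. What is shaped like the can but red is not meant.

How it is judged:
On the way, in this order (a step that is already met when the one before it is completed fails the run):
1. the can, the jar and the case stand upright and released on the mat, while the weight is still where it was (within 15 mm) (x of can in the frame of mat between -0.1 and 0.1 m and y of can in the frame of mat between -0.077 and 0.077 m and z of each of can, jar, case in the frame of mat below 0.008 m and angle between each of can, jar, case's own z axis and vertical below 0.12 rad and linear speed of each of can, jar, case below 0.02 m/s and contact force between the fingers and can below 0.3 N and x of jar in the frame of mat between -0.1 and 0.1 m and y of jar in the frame of mat between -0.077 and 0.077 m and contact force between the fingers and jar below 0.3 N and x of case in the frame of mat between -0.1 and 0.1 m and y of case in the frame of mat between -0.077 and 0.077 m and contact force between the fingers and case below 0.3 N and distance of weight from where it was at the start of the episode below 0.015 m), for 0.2 s.
2. the weight stands released on the middle of the pan, with the three others still on the mat (horizontal distance between weight and scale below 0.015 m and z of weight in the frame of scale between 0.041 and 0.05 m and angle between each of weight, can, jar, case's own z axis and vertical below 0.12 rad and linear speed of each of weight, can, jar, case below 0.02 m/s and contact force between the fingers and weight below 0.3 N and x of can in the frame of mat between -0.1 and 0.1 m and y of can in the frame of mat between -0.077 and 0.077 m and z of each of can, jar, case in the frame of mat below 0.008 m and contact force between the fingers and can below 0.3 N and x of jar in the frame of mat between -0.1 and 0.1 m and y of jar in the frame of mat between -0.077 and 0.077 m and contact force between the fingers and jar below 0.3 N and x of case in the frame of mat between -0.1 and 0.1 m and y of case in the frame of mat between -0.077 and 0.077 m and contact force between the fingers and case below 0.3 N), for 0.2 s.
At the end, for the whole second after the job is handed in: The weight stands upright, released and at rest on the scale's pan, within 15 mm of its middle; the can, the jar and the case each stand upright, released and at rest within 15 mm of where they stood at the start; the spool and the ferrite core are within 20 mm of where they were (horizontal distance between weight and scale below 0.015 m and z of weight in the frame of scale between 0.041 and 0.05 m and angle between each of weight, can, jar, case's own z axis and vertical below 0.12 rad and linear speed of each of weight, can, jar, case below 0.02 m/s and contact force between the fingers and weight below 0.3 N and distance of each of can, jar, case from where it was at the start of the episode below 0.015 m and contact force between the fingers and can below 0.3 N and contact force between the fingers and jar below 0.3 N and contact force between the fingers and case below 0.3 N and distance of each of spool, core from where it was at the start of the episode below 0.02 m); the robot touches nothing.
It fails at once if the can, the jar or the case is tipped over (more than about 45 degrees) (angle between any of can, jar, case's own z axis and vertical above 0.8 rad).
It fails at once if the weight is let fall onto the scale (let go above the pan and falling faster than 0.5 m/s, about 13 mm of free fall) (contact force between the fingers and weight below 0.1 N and horizontal distance between weight and scale below 0.08 m and linear speed of weight above 0.5 m/s).
It fails at once if the weight is slammed on the scale (more than 150 N) (contact force between weight and scale above 150 N).
It fails at once if the spool or the ferrite core is pushed more than 20 mm from its place (distance of any of spool, core from where it was at the start of the episode above 0.02 m).
It also fails if it takes over 128 s, if anything falls off the work surface, if the arm or the gripper's body presses on something with over 40 N, if the wrist force passes 120 N, or if a joint passes its speed limit or range.

## Working session

There is one attempt and no reset: what is moved stays moved. The work goes in short steps, Python scripts to look and compute and a tool call to move; the robot and the scene stay as the last step left them, time stands still between calls to the robot, and variables do not carry over. Pictures are saved under pics/ and viewed, and the job is handed in when it is done.

Besides the shell and the picture viewer there is one more tool, called after "Request:" as name(argument=value, ...) on one line, values as JSON. apply_moves: Moves the arm, as the interface text tells. Its arguments: {"type":"object","properties":{"steps":{"type":"string"},"newtons":{"type":"number"}},"required":["steps"]}

```bash
mkdir -p pics; ls
python3 - <<'E'
from station import sensors, cams
import cv2, numpy as np
np.set_printoptions(precision=4,suppress=True)
print(sensors.get_state())
for n in ["top","side","wrist"]:
    cv2.imwrite(f"pics/{n}0.png",cams.capture(n)); print(n,cams.camera_info(n))
E
```

```text
pics
{'t': 0.0, 'q': array([ 1.145 ,  0.2134, -0.035 ,  1.3235,  0.    ,  1.5708]), 'joint_vel': array([-0.0003,  0.0006, -0.001 ,  0.001 , -0.0001,  0.0003]), 'effort': array([  0.0021, -68.6146,  48.712 ,   0.0173,   0.0001,  -0.    ]), 'eef_pos': array([0.2064, 0.4551, 0.3034]), 'orientation': array([ 0.691 ,  0.149 ,  0.6912, -0.1498]), 'wrist_force': array([-0.6419, -0.2226,  0.4643]), 'moment': array([0.0278, 0.0368, 0.0236]), 'grip_width': 0.08530092610635677}
top {'mtx': array([[374.7662,   0.    , 322.3388],
       [  0.    , 374.7662, 197.3046],
       [  0.    ,   0.    ,   1.    ]]), 'world_to_cam': array([[-0.0011, -0.9998, -0.0217,  0.0383],
       [-0.9945,  0.0033, -0.1048,  0.5502],
       [ 0.1048,  0.0215, -0.9943,  0.7901],
       [ 0.    ,  0.    ,  0.    ,  1.    ]])}
side {'mtx': array([[370.7633,   0.    , 313.2227],
       [  0.    , 370.7633, 201.6538],
       [  0.    ,   0.    ,   1.    ]]), 'world_to_cam': array([[ 0.9637, -0.2669,  0.0012, -0.5457],
       [-0.159 , -0.5776, -0.8007,  0.148 ],
       [ 0.2144,  0.7714, -0.5991,  0.637 ],
       [ 0.    ,  0.    ,  0.    ,  1.    ]])}
wrist {'mtx': array([[288.9751,   0.    , 318.0522],
       [  0.    , 288.9751, 201.3678],
       [  0.    ,   0.    ,   1.    ]]), 'tool_from_camera': array([[-0.0002, -0.2826,  0.9592, -0.0699],
       [ 1.    ,  0.0003,  0.0003, -0.0001],
       [-0.0004,  0.9592,  0.2826, -0.0723],
       [ 0.    ,  0.    ,  0.    ,  1.    ]])}
```

View pics/top0.png

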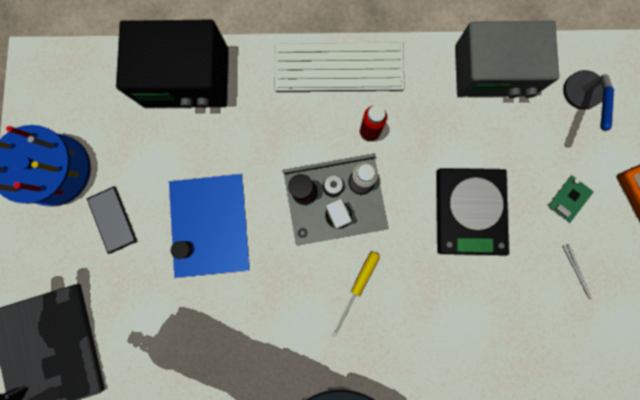

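View pics/side0.png

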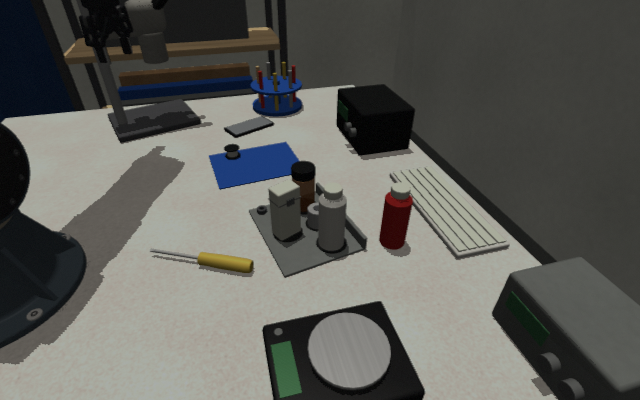

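View pics/wrist0.png

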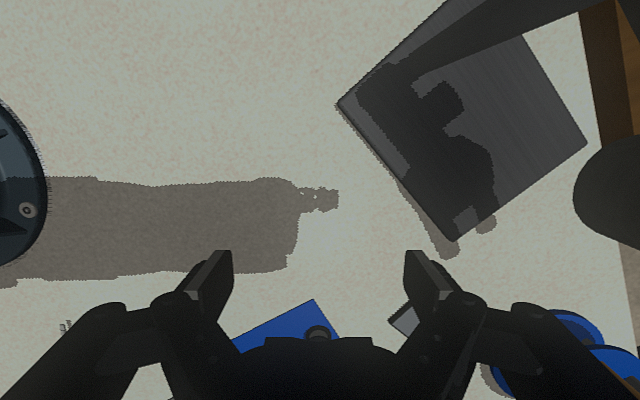

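Run:
```python
import cv2
t=cv2.imread('pics/top0.png'); s=cv2.imread('pics/side0.png')
cv2.imwrite('pics/tcrop.png',cv2.resize(t[145:255,272:402],None,fx=6,fy=5.4545,interpolation=cv2.INTER_CUBIC)[:600])
cv2.imwrite('pics/tmat.png',cv2.resize(t[165:285,160:260],None,fx=5,fy=5,interpolation=cv2.INTER_CUBIC))
cv2.imwrite('pics/tscale.png',cv2.resize(t[160:260,430:515],None,fx=6,fy=6,interpolation=cv2.INTER_CUBIC))
cv2.imwrite('pics/scrop.png',cv2.resize(s[150:280,240:420],None,fx=4.4,fy=4.4,interpolation=cv2.INTER_CUBIC))
```

```text
(no output)
```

View pics/tcrop.png

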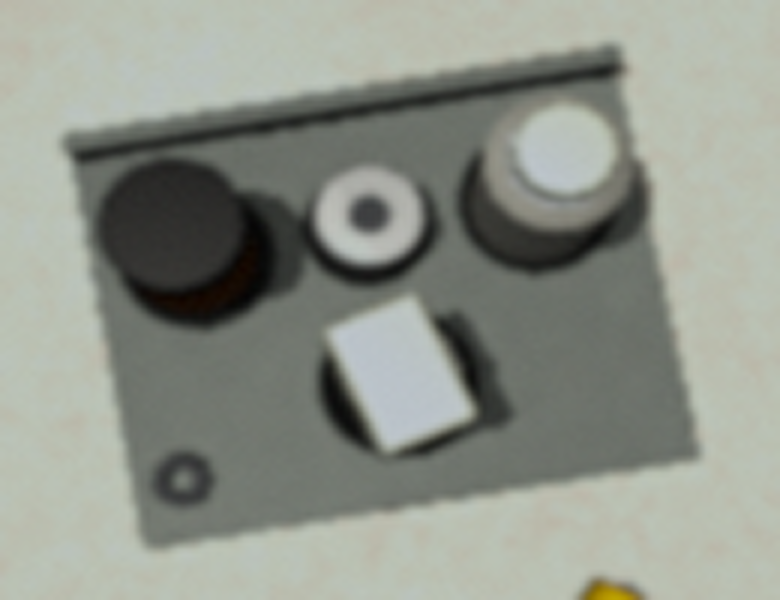

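View pics/tmat.png

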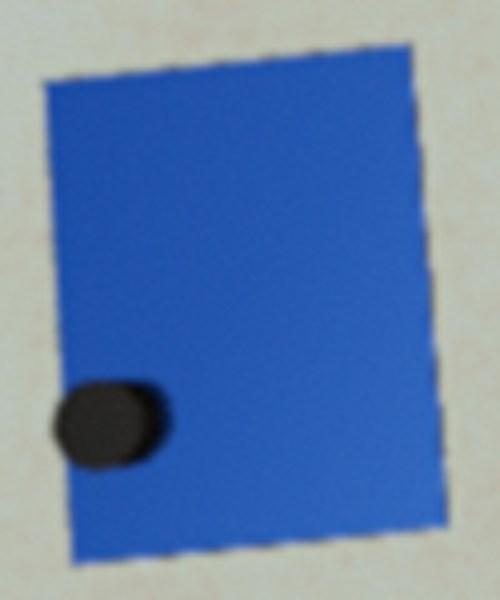

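View pics/tscale.png

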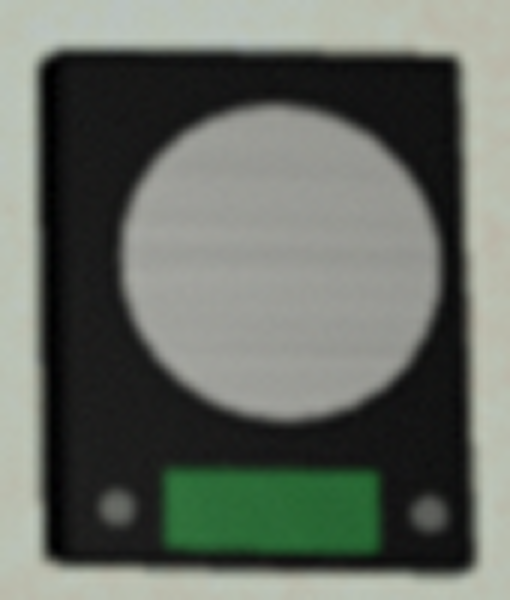

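View pics/scrop.png

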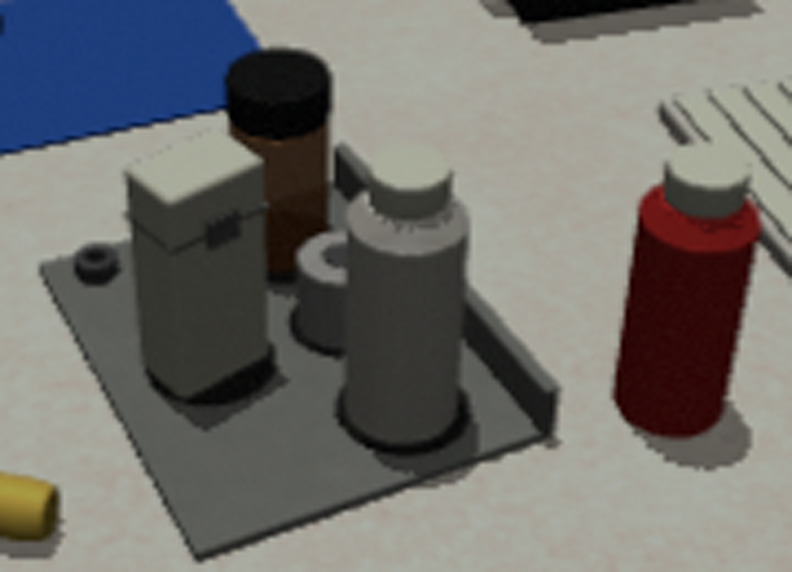

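```bash
cat > h.py <<'E'
import numpy as np,cv2
from station import sensors,cams
np.set_printoptions(precision=4,suppress=True)
def ray(name,u,v,z):
    i=cams.camera_info(name);R=i['world_to_cam'][:3,:3];t=i['world_to_cam'][:3,3]
    d=R.T@np.linalg.solve(i['mtx'],[u,v,1.]);c=-R.T@t
    return c+d*(z-c[2])/d[2]
def proj(name,p):
    i=cams.camera_info(name);q=i['world_to_cam'][:3,:3]@np.array(p)+i['world_to_cam'][:3,3];q=i['mtx']@q;return q[:2]/q[2]
E
python3 - <<'E'
from h import *
def T(X,Y,z,o=(272,145),f=(6,600/110)): return ray('top',(X+.5)/f[0]-.5+o[0],(Y+.5)/f[1]-.5+o[1],z)[:2]
for n,X,Y,z in [('jar',171,225,.106),('weight',369,214,.046),('can',567,150,.136),('core',184,479,.016)]: print(n,T(X,Y,z))
C=np.array([T(*c,.116) for c in [(325,335),(414,293),(478,412),(390,455)]]);print('case',C,C.mean(0),np.linalg.norm(np.roll(C,-1,0)-C,axis=1))
a,b=T(148,547,.006),T(700,458,.006);print('tray near',a,b,np.linalg.norm(a-b))
a2,b2=T(65,138,.036),T(618,45,.036);print('far',a2,b2,np.linalg.norm(a2-b2),np.linalg.norm(a2-a))
ex=(a2+b2-a-b)/2;ex/=np.linalg.norm(ex);ey=np.array([-ex[1],ex[0]]);
c=(a+b+a2+b2)/4;print('tray c',c,np.degrees(np.arctan2(ex[1],ex[0])))
for n,s in [('left',(.03,.065)),('right',(.03,-.065)),('front',(-.035,0)),('inner',(.03,0)),('core',(-.06,.08))]: print(n,c+s[0]*ex+s[1]*ey)
M=np.array([T(*p,.003,(160,165),(5,5)) for p in [(43,82),(412,44),(450,526),(73,564)]]);print('mat',M,M.mean(0),np.linalg.norm(np.roll(M,-1,0)-M,axis=1))
e=M[0]-M[3];print(np.degrees(np.arctan2(e[1],e[0])))
print('spool',T(102,425,.028,(160,165),(5,5)))
print('pan',T(281,263,.045,(430,160),(6,6)))
ring=np.array([T(*p,.045,(430,160),(6,6)) for p in [(120,255),(442,270),(275,102),(290,423)]]);print(ring)
i=cams.camera_info('top');print(-i['world_to_cam'][:3,:3].T@i['world_to_cam'][:3,3])
# side crop
def S(X,Y,z):return ray('side',(X+.5)/4.4-.5+240,(Y+.5)/4.4-.5+150,z)[:2]
print('side can',S(411,168,.136),'case',np.mean([S(*p,.116) for p in [(127,175),(217,130),(263,160),(168,207)]],0))
print('jar',S(279,77,.106),'core',S(96,262,.016))
s=sensors.get_state();print(s['eef_pos'])
from scipy.spatial.transform import Rotation as R
q=s['orientation'];print(R.from_quat(q[[1,2,3,0]]).as_matrix())
E
```

```text
jar [0.5653 0.0797]
weight [0.5776 0.0136]
can [ 0.5872 -0.0488]
core [0.4741 0.0817]
case [[ 0.5241  0.0286]
 [ 0.5391 -0.0004]
 [ 0.4965 -0.0208]
 [ 0.4813  0.0077]] [0.5103 0.0038] [0.0326 0.0472 0.0323 0.0476]
tray near [0.4466 0.0957] [ 0.4825 -0.1088] 0.2075756113755892
far [0.6103 0.1243] [ 0.6471 -0.0776] 0.20523942318076815 0.1661225551517852
tray c [0.5466 0.0084] 10.330109948889806
left [0.5645 0.0777]
right [ 0.5878 -0.0502]
front [0.5122 0.0021]
inner [0.5761 0.0138]
core [0.4733 0.0764]
mat [[0.5918 0.3904]
 [0.6086 0.221 ]
 [0.3917 0.1994]
 [0.3749 0.3677]] [0.4917 0.2946] [0.1702 0.2179 0.1691 0.2181]
5.970160242355619
spool [0.4371 0.347 ]
pan [ 0.5345 -0.2902]
[[ 0.5375 -0.2338]
 [ 0.5319 -0.3465]
 [ 0.5921 -0.2906]
 [ 0.4781 -0.2909]]
[0.4644 0.0194 0.844 ]
side can [ 0.587  -0.0525] case [ 0.5101 -0.0009]
jar [0.5654 0.0749] core [0.4731 0.0761]
[0.2064 0.4552 0.3036]
[[-0.0003  0.413   0.9107]
 [-0.0007  0.9107 -0.413 ]
 [-1.     -0.0008 -0.    ]]
```

Request:
apply_moves(steps="0.019 -0.0284 0 6.25 1;0.019 -0.0284 0 6.25 1;0.019 -0.0284 0 6.25 1;0.019 -0.0284 0 6.25 1;0.019 -0.0284 0 6.25 1;0.019 -0.0284 0 6.25 1;0.019 -0.0284 0 6.25 1;0.019 -0.0284 0 6.25 1", newtons=40)

```text
t: 1.15
eef_pos: [0.3589, 0.2271, 0.3038]
orientation: [0.689, -0.158, 0.689, 0.158]
wrist_force: [0.6, -0.0, -0.2]
grip_width: 0.0853
```

Request:
apply_moves(steps="0.019 -0.0284 0 0 1;0.019 -0.0284 0 0 1;0.019 -0.0284 0 0 1;0.019 -0.0284 0 0 1;0.019 -0.0284 0 0 1;0.019 -0.0284 0 0 1;0.019 -0.0284 0 0 1;0.019 -0.0284 0 0 1")

```text
t: 2.15
eef_pos: [0.511, -0.0001, 0.3037]
orientation: [0.689, -0.157, 0.69, 0.157]
wrist_force: [-0.6, 0.0, -0.1]
grip_width: 0.0855
```

```bash
cat >> h.py <<'E'
from scipy.spatial.transform import Rotation as Ro
def st():
    s=sensors.get_state();q=s['orientation'];m=Ro.from_quat(q[[1,2,3,0]]).as_matrix()
    print('t',s['t'],'pos',s['eef_pos'],'jaw',np.degrees(np.arctan2(m[1,1],m[0,1])),'F',s['wrist_force'],'w',s['grip_width']);return s['eef_pos'],m
def wcam():
    p,m=st();i=cams.camera_info('wrist');T=np.eye(4);T[:3,:3]=m;T[:3,3]=p
    return T@i['tool_from_camera'],i['mtx']
def wray(T,K,u,v,z):
    d=T[:3,:3]@np.linalg.solve(K,[u,v,1.]);c=T[:3,3];return (c+d*(z-c[2])/d[2])[:2]
E
python3 - <<'E'
from h import *
T,K=wcam();im=cams.capture('wrist');cv2.imwrite('pics/w1.png',im);np.savez('w1.npz',T=T,K=K)
for n,p in dict(red=(376,113)).items(): print(n,ray('top',*p,.13))
E
```

```text
t 2.15 pos [ 0.511  -0.0001  0.3037] jaw 115.60193579060903 F [-0.6112  0.0409 -0.1492] w 0.08548871505554266
red [ 0.7052 -0.0703  0.13  ]
```

View pics/w1.png

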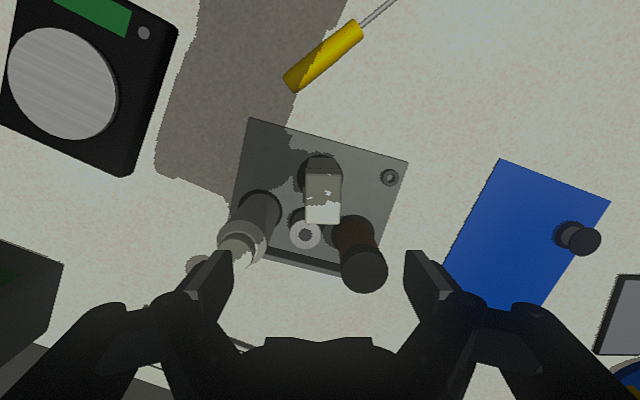

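Run:
```python
import cv2
t=cv2.imread('pics/w1.png')
cv2.imwrite('pics/w1a.png',cv2.resize(t[150:300,215:405],None,fx=4,fy=4,interpolation=cv2.INTER_CUBIC))
cv2.imwrite('pics/w1b.png',cv2.resize(t[10:160,0:190],None,fx=4,fy=4,interpolation=cv2.INTER_CUBIC))
```

```text
(no output)
```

View pics/w1a.png

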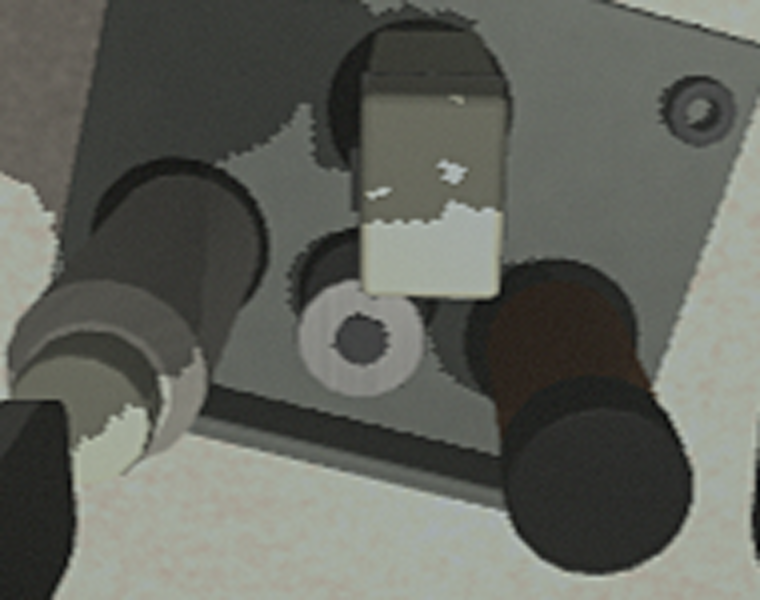

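View pics/w1b.png

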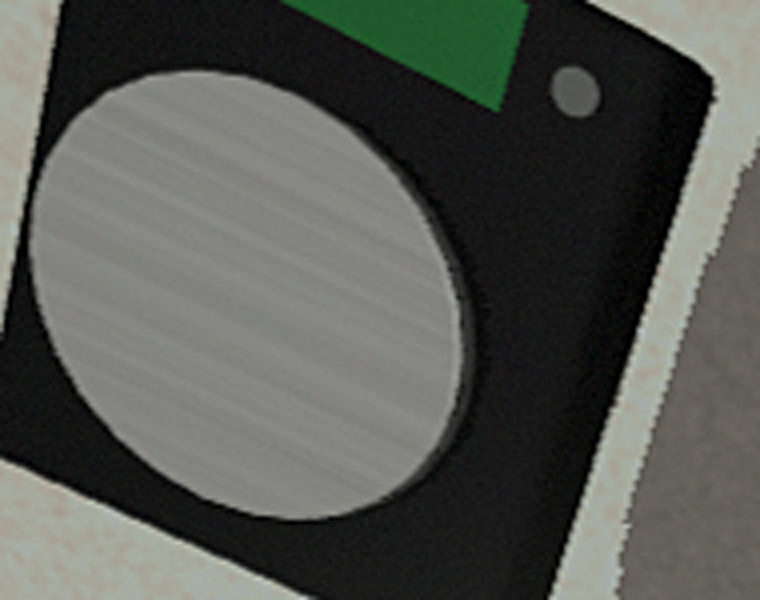

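Run:
```python
from h import *
d=np.load('w1.npz');T,K=d['T'],d['K']
def W(X,Y,z,o=(215,150)): return wray(T,K,(X+.5)/4-.5+o[0],(Y+.5)/4-.5+o[1],z)
C=np.array([W(*p,.116) for p in [(361,95),(506,95),(500,297),(363,293)]]);print(C.mean(0),np.linalg.norm(np.roll(C,-1,0)-C,axis=1),C)
print('jar',W(599,490,.106),'weight',W(361,338,.046),'core',W(699,110,.016),'can~',W(85,416,.136))
# pan: fit circle on z=.045
P=np.array([W(*p,.045,(0,10)) for p in [(30,225),(100,105),(200,70),(350,130),(462,330),(445,440),(300,520),(110,425)]])
A=np.c_[2*P,np.ones(len(P))];s=np.linalg.lstsq(A,(P**2).sum(1),rcond=None)[0];print('pan',s[:2],np.sqrt(s[2]+s[0]**2+s[1]**2))
```

```text
[0.5101 0.0048] [0.0328 0.0487 0.0326 0.0477] [[ 0.4955 -0.0203]
 [ 0.4813  0.0092]
 [ 0.5253  0.03  ]
 [ 0.5385  0.0002]]
jar [0.5651 0.0798] weight [0.5773 0.0143] core [0.4731 0.0818] can~ [ 0.5854 -0.0465]
pan [ 0.5356 -0.2887] 0.055403667850149316
```

Request:
apply_moves(steps="-0.001 0.003 -0.03 0 1;0 0 -0.03 0 1;0 0 -0.03 0 1;0 0 -0.03 0 1;0 0 -0.02 0 1;0 0 -0.02 0 1;0 0 0 0 0.3;0 0 0 0 0")

```text
t: 3.2
eef_pos: [0.5098, 0.004, 0.1446]
orientation: [0.69, -0.157, 0.689, 0.157]
wrist_force: [0.1, -0.4, 0.7]
grip_width: 0.0511
```

Request:
apply_moves(steps="0 0 0 0 -0.3;0 0 0 0 -0.6;0 0 0 0 -0.6;0 0 0 0 -0.6;0 0 0 0 -0.6;0 0 0 0 -0.6;0 0 0 0 -0.6;0 0 0 0 -0.6")

```text
t: 4.2
eef_pos: [0.51, 0.004, 0.1449]
orientation: [0.69, -0.157, 0.689, 0.157]
wrist_force: [-1.3, 0.6, 5.6]
grip_width: 0.0338
```

Run:
```python
from h import *
st()
cv2.imwrite('pics/s2.png',cv2.resize(cams.capture('side')[100:300,200:440],None,fx=3,fy=3))
```

```text
t 4.2 pos [0.51   0.004  0.1449] jaw 115.60196314685398 F [-1.3018  0.5722  5.5739] w 0.03384672783247998
```

View pics/s2.png

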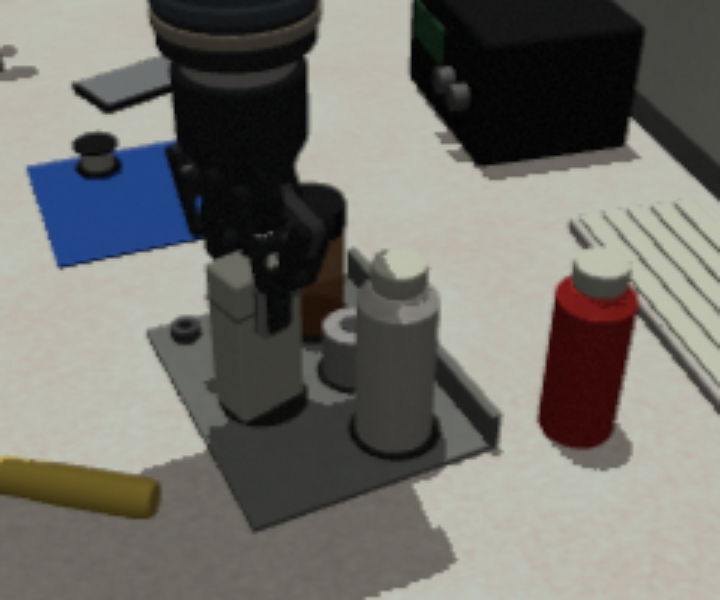

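Request:
apply_moves(steps="0 0 0.01 0 -0.6;0 0 0.02 0 -0.6;0 0 0.02 0 -0.6;-0.005 0.012 0 0 -0.6;-0.01 0.03 0 0 -0.6;-0.012 0.035 0 0 -0.6;-0.012 0.035 0 0 -0.6;-0.012 0.035 0 0 -0.6")

```text
t: 5.25
eef_pos: [0.4573, 0.1525, 0.1933]
orientation: [0.689, -0.157, 0.69, 0.157]
wrist_force: [-0.4, 0.4, -1.9]
grip_width: 0.0337
```

Request:
apply_moves(steps="-0.012 0.035 0 0 -0.6;-0.012 0.035 0 0 -0.6;-0.012 0.03 0 0 -0.6;-0.004 0.015 0 0 -0.6;0 0 -0.015 0 -0.6;0 0 -0.015 0 -0.6;0 0 -0.01 0 -0.6;0 0 -0.006 0 -0.6")

```text
t: 6.25
eef_pos: [0.4185, 0.2652, 0.1469]
orientation: [0.689, -0.157, 0.69, 0.156]
wrist_force: [0.6, -0.0, -1.2]
grip_width: 0.0338
```

Request:
apply_moves(steps="0 0 -0.004 0 -0.6;0 0 -0.002 0 -0.6;0 0 0 0 -0.6;0 0 0 0 -0.6;0 0 0 0 -0.6;0 0 0 0 -0.6;0 0 0 0 -0.6;0 0 0 0 -0.6")

```text
t: 7.25
eef_pos: [0.4185, 0.266, 0.1419]
orientation: [0.69, -0.157, 0.69, 0.157]
wrist_force: [-0.2, -0.3, -0.8]
grip_width: 0.0337
```

Request:
apply_moves(steps="0 0 -0.0005 0 -0.6;0 0 0 0 -0.5;0 0 0 0 -0.4;0 0 0 0 -0.2;0 0 0 0 0.2;0 0 0 0 0.6;0 0 0 0 1;0 0 0 0 1")

```text
t: 8.25
eef_pos: [0.4185, 0.2659, 0.1413]
orientation: [0.689, -0.157, 0.69, 0.157]
wrist_force: [-0.3, 0.3, -0.5]
grip_width: 0.0853
```

Request:
apply_moves(steps="0 0 0.015 0 1;0 0 0.025 0 1;0 0 0.025 0 1;0.01 -0.015 0.02 0 1;0.02 -0.03 0 0 1;0.025 -0.03 0 0 1;0.025 -0.03 0 0 1;0.025 -0.03 0 0 1")

```text
t: 9.25
eef_pos: [0.5243, 0.1299, 0.2276]
orientation: [0.69, -0.157, 0.689, 0.157]
wrist_force: [0.7, 0.5, -0.4]
grip_width: 0.0854
```

Run:
```python
from h import *
st()
cv2.imwrite('pics/s3.png',cams.capture('side'))
```

```text
t 9.25 pos [0.5243 0.1299 0.2276] jaw 115.60476344104657 F [ 0.7385  0.4644 -0.4395] w 0.08540962410414618
```

View pics/s3.png

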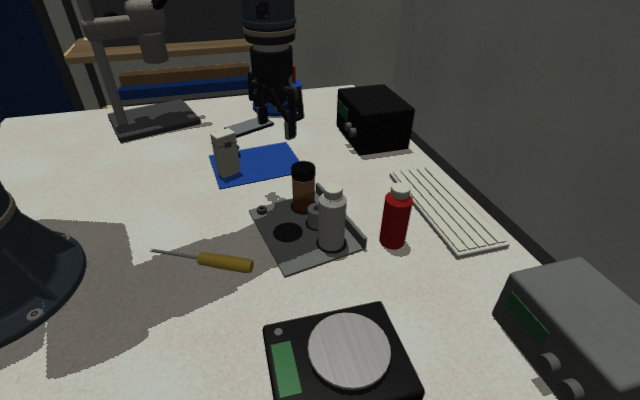

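Request:
apply_moves(steps="0.021 -0.026 0 0 1;0.02 -0.025 0 0 1;0 0 -0.025 0 1;0 0 -0.03 0 1;0 0 -0.02 0 1;0 0 -0.009 0 0.6;0 0 0 0 0.3;0 0 0 0 0.1")

```text
t: 10.3
eef_pos: [0.565, 0.08, 0.1435]
orientation: [0.69, -0.157, 0.689, 0.157]
wrist_force: [0.9, -0.8, -2.1]
grip_width: 0.049
```

Request:
apply_moves(steps="0 0 0 0 0;0 0 0 0 -0.2;0 0 0 0 -0.4;0 0 0 0 -0.4;0 0 0 0 -0.4;0 0 0 0 -0.4;0 0 0 0 -0.4;0 0 0 0 -0.4")

```text
t: 11.3
eef_pos: [0.5651, 0.08, 0.1435]
orientation: [0.69, -0.157, 0.689, 0.157]
wrist_force: [-0.3, 0.9, 6.6]
grip_width: 0.0491
```

Request:
apply_moves(steps="0 0 0.01 0 -0.4;0 0 0.02 0 -0.4;0 0 0.02 0 -0.4;0 0.015 0 0 -0.4;0 0.035 0 0 -0.4;0 0.04 0 0 -0.4;0 0.04 0 0 -0.4;0.003 0.035 0 0 -0.4")

```text
t: 12.3
eef_pos: [0.5668, 0.2471, 0.1917]
orientation: [0.689, -0.157, 0.69, 0.157]
wrist_force: [0.5, -0.2, -2.5]
grip_width: 0.0493
```

Request:
apply_moves(steps="0 0.025 0 0 -0.4;0 0.011 0 0 -0.4;0 0 -0.015 0 -0.4;0 0 -0.02 0 -0.4;0 0 -0.01 0 -0.4;0 0 -0.004 0 -0.4;0 0 -0.003 0 -0.4;0 0 -0.001 0 -0.4")

```text
t: 13.3
eef_pos: [0.5681, 0.2809, 0.1405]
orientation: [0.69, -0.157, 0.689, 0.157]
wrist_force: [-1.6, -3.1, 13.7]
grip_width: 0.0491
```

Request:
apply_moves(steps="0 0 0 0 -0.4;0 0 -0.0005 0 -0.4;0 0 0 0 -0.2;0 0 0 0 0;0 0 0 0 0.3;0 0 0 0 0.7;0 0 0 0 1;0 0 0 0 1")

```text
t: 14.3
eef_pos: [0.5675, 0.2809, 0.1389]
orientation: [0.69, -0.157, 0.69, 0.157]
wrist_force: [0.9, -0.0, -0.9]
grip_width: 0.0857
```

Request:
apply_moves(steps="0 0 0.015 0 1;0 0 0.025 0 1;0 0 0.025 0 1;0 -0.02 0.025 0 1;0 -0.03 0 0 1;0.005 -0.04 0 0 1;0.005 -0.04 0 0 1;0.005 -0.04 0 0 1")

```text
t: 15.3
eef_pos: [0.5827, 0.1097, 0.2302]
orientation: [0.69, -0.157, 0.689, 0.157]
wrist_force: [0.7, -0.4, -0.1]
grip_width: 0.0852
```

Run:
```python
from h import *
st()
cv2.imwrite('pics/s4.png',cams.capture('side'))
```

```text
t 15.3 pos [0.5827 0.1097 0.2302] jaw 115.61330315710393 F [ 0.7356 -0.3932 -0.1183] w 0.0852362423007065
```

View pics/s4.png

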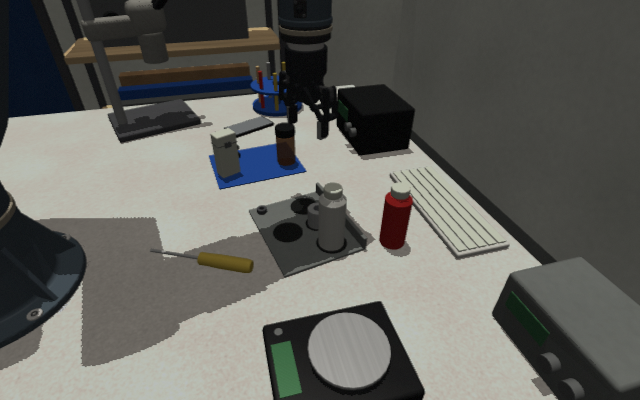

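Request:
apply_moves(steps="0.002 -0.04 0 0 1;0.002 -0.045 0 0 1;0 -0.045 0 0 1;0 -0.029 0 0 1;0 0 0 0 1;0 0 -0.02 0 1;0 0 -0.025 0 1;0 0 -0.025 0 1")

```text
t: 16.35
eef_pos: [0.5868, -0.0471, 0.159]
orientation: [0.69, -0.157, 0.689, 0.157]
wrist_force: [-1.5, 0.1, -1.0]
grip_width: 0.0856
```

Request:
apply_moves(steps="0 0 -0.014 0 0.7;0 0 0 0 0.3;0 0 0 0 0.1;0 0 0 0 0;0 0 0 0 -0.2;0 0 0 0 -0.4;0 0 0 0 -0.4;0 0 0 0 -0.4")

```text
t: 17.35
eef_pos: [0.5869, -0.0481, 0.1456]
orientation: [0.69, -0.157, 0.689, 0.157]
wrist_force: [0.2, 0.6, 6.6]
grip_width: 0.0491
```

Request:
apply_moves(steps="0 0 0 0 -0.4;0 0 0.01 0 -0.4;0 0 0.02 0 -0.4;0 0 0.02 0 -0.4;0 0 0.02 0 -0.4;0 0 0 0 -0.4;0 0 0 0 -0.4;0 0 0 0 -0.4")

```text
t: 18.35
eef_pos: [0.5861, -0.048, 0.214]
orientation: [0.689, -0.157, 0.69, 0.157]
wrist_force: [-0.4, 0.5, -1.4]
grip_width: 0.0489
```

Run:
```python
from h import *
st()
cv2.imwrite('pics/s5.png',cv2.resize(cams.capture('side')[80:280,200:440],None,fx=3,fy=3))
```

```text
t 18.35 pos [ 0.5861 -0.048   0.214 ] jaw 115.60039095180791 F [-0.3861  0.457  -1.4109] w 0.04886927739747946
```

View pics/s5.png

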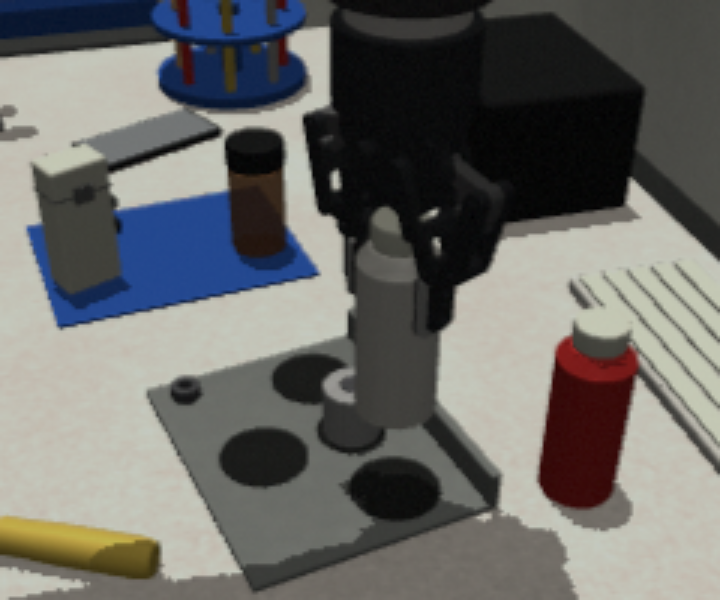

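Request:
apply_moves(steps="-0.005 0.015 0 0 -0.4;-0.01 0.03 0 0 -0.4;-0.012 0.04 0 0 -0.4;-0.012 0.04 0 0 -0.4;-0.012 0.04 0 0 -0.4;-0.012 0.04 0 0 -0.4;-0.012 0.04 0 0 -0.4;-0.01 0.04 0 0 -0.4")

```text
t: 19.4
eef_pos: [0.5003, 0.2387, 0.2148]
orientation: [0.689, -0.157, 0.69, 0.157]
wrist_force: [0.3, -0.4, -2.9]
grip_width: 0.0494
```

Request:
apply_moves(steps="-0.005 0.025 0 0 -0.4;-0.002 0.011 0 0 -0.4;0 0 0 0 -0.4;0 0 -0.02 0 -0.4;0 0 -0.02 0 -0.4;0 0 -0.02 0 -0.4;0 0 -0.006 0 -0.4;0 0 -0.002 0 -0.4")

```text
t: 20.4
eef_pos: [0.4947, 0.2724, 0.1471]
orientation: [0.69, -0.156, 0.69, 0.156]
wrist_force: [-0.3, 0.2, -2.6]
grip_width: 0.0491
```

Down to about 0.1425 (tray grasp height minus 3 mm), then release.

Request:
apply_moves(steps="0 0 -0.002 0 -0.4;0 0 -0.001 0 -0.4;0 0 -0.0005 0 -0.4;0 0 0 0 -0.2;0 0 0 0 0;0 0 0 0 0.4;0 0 0 0 1;0 0 0 0 1")

```text
t: 21.4
eef_pos: [0.4946, 0.273, 0.1435]
orientation: [0.69, -0.157, 0.689, 0.157]
wrist_force: [-0.3, 0.3, 0.4]
grip_width: 0.0852
```

Request:
apply_moves(steps="0 0 0.015 0 1;0 0 0.025 0 1;0 0 0.03 0 1;0.01 -0.03 0.02 0 1;0.015 -0.04 0 0 1;0.015 -0.04 0 0 1;0.015 -0.05 0 0 1;0.01 -0.05 0 0 1")

```text
t: 22.4
eef_pos: [0.5601, 0.0614, 0.2346]
orientation: [0.69, -0.157, 0.689, 0.157]
wrist_force: [0.9, -0.3, 0.3]
grip_width: 0.0853
```

Run:
```python
from h import *
T,K=wcam();im=cams.capture('wrist');cv2.imwrite('pics/w6.png',im);np.savez('w6.npz',T=T,K=K)
cv2.imwrite('pics/s6.png',cv2.resize(cams.capture('side')[80:280,200:440],None,fx=3,fy=3))
```

```text
t 22.4 pos [0.5601 0.0614 0.2346] jaw 115.61451593181953 F [ 0.8775 -0.2856  0.2633] w 0.08532281848347327
```

View pics/s6.png

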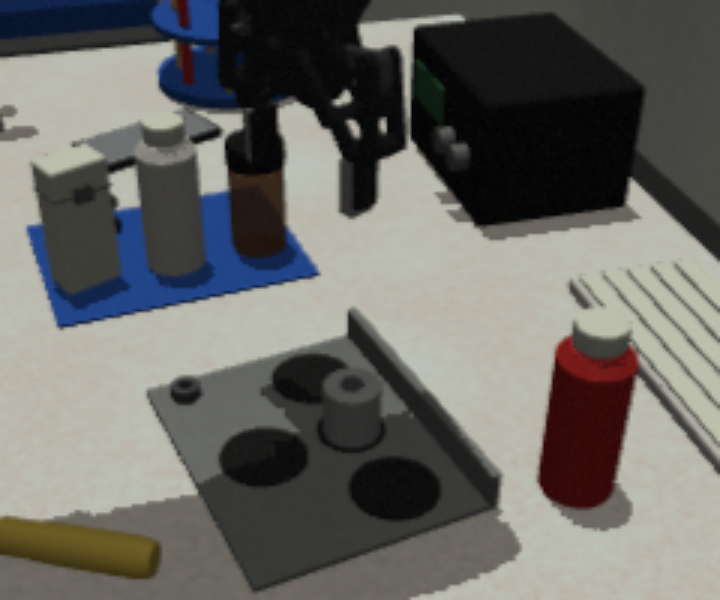

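View pics/w6.png

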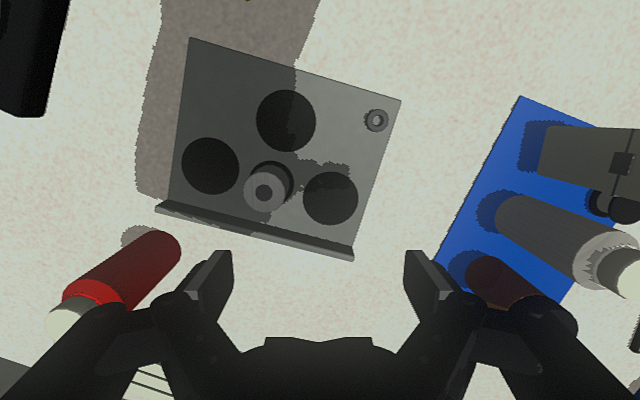

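Run:
```python
from h import *
d=np.load('w6.npz');T,K=d['T'],d['K']
print('w',wray(T,K,264,192,.046),'spots front,right,left',wray(T,K,286,121,.006),wray(T,K,210,165,.006),wray(T,K,330.5,198,.006))
```

```text
w [0.5772 0.0145] spots front,right,left [0.513  0.0037] [ 0.5874 -0.0496] [0.5652 0.079 ]
```

Request:
apply_moves(steps="0.0084 -0.0234 0 0 1;0.009 -0.024 0 0 1;0 0 -0.03 0 1;0 0 -0.04 0 1;0 0 -0.04 0 1;0 0 -0.03 0 1;0 0 -0.01 0 1;0 0 0 0 1", newtons=60)

```text
t: 23.5
eef_pos: [0.5771, 0.0158, 0.084]
orientation: [0.69, -0.157, 0.689, 0.157]
wrist_force: [-0.1, -0.8, -0.2]
grip_width: 0.0856
```

Request:
apply_moves(steps="0 0 0 0 0.5;0 0 0 0 0.2;0 0 0 0 0;0 0 0 0 -0.2;0 0 0 0 -0.4;0 0 0 0 -0.5;0 0 0 0 -0.5;0 0 0 0 -0.5")

```text
t: 24.5
eef_pos: [0.5775, 0.0153, 0.0844]
orientation: [0.69, -0.157, 0.689, 0.156]
wrist_force: [-1.4, -3.2, 10.5]
grip_width: 0.0383
```

Request:
apply_moves(steps="0 0 0.01 0 -0.5;0 0 0.03 0 -0.5;0 0 0.03 0 -0.5;0 0 0.03 0 -0.5;-0.002 -0.02 0.01 0 -0.5;-0.006 -0.04 0 0 -0.5;-0.006 -0.04 0 0 -0.5;-0.006 -0.04 0 0 -0.5")

```text
t: 25.5
eef_pos: [0.5559, -0.1264, 0.1928]
orientation: [0.689, -0.156, 0.69, 0.157]
wrist_force: [0.1, -1.1, -3.5]
grip_width: 0.0385
```

Request:
apply_moves(steps="-0.005 -0.04 0 0 -0.5;-0.005 -0.04 0 0 -0.5;-0.005 -0.04 0 0 -0.5;-0.005 -0.03 0 0 -0.5;-0.001 -0.013 0 0 -0.5;0 0 0 0 -0.5;0 0 0 0 -0.5;0 0 -0.02 0 -0.5")

```text
t: 26.5
eef_pos: [0.5369, -0.2868, 0.1745]
orientation: [0.69, -0.158, 0.689, 0.157]
wrist_force: [-0.4, 0.0, -4.3]
grip_width: 0.0391
```

Run:
```python
from h import *
T,K=wcam();im=cams.capture('wrist');np.savez('w7.npz',T=T,K=K);cv2.imwrite('pics/w7.png',im)
cv2.imwrite('pics/s7.png',cv2.resize(cams.capture('side')[200:400,220:460],None,fx=3,fy=3))
cv2.imwrite('pics/t7.png',cv2.resize(cams.capture('top')[140:270,420:530],None,fx=4,fy=4))
```

```text
t 26.5 pos [ 0.5369 -0.2868  0.1745] jaw 115.67683493583664 F [-0.3781  0.0293 -4.2731] w 0.03906914712382515
```

View pics/w7.png

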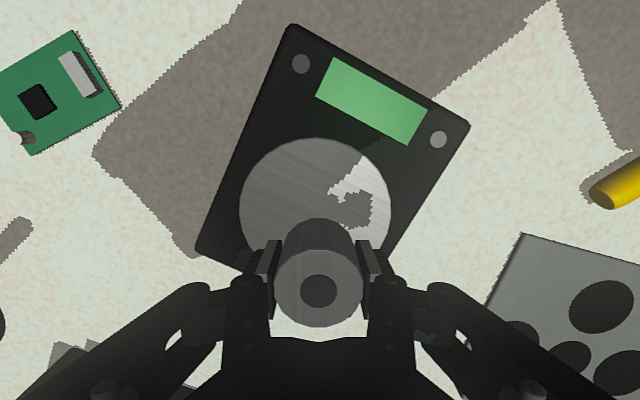

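View pics/s7.png

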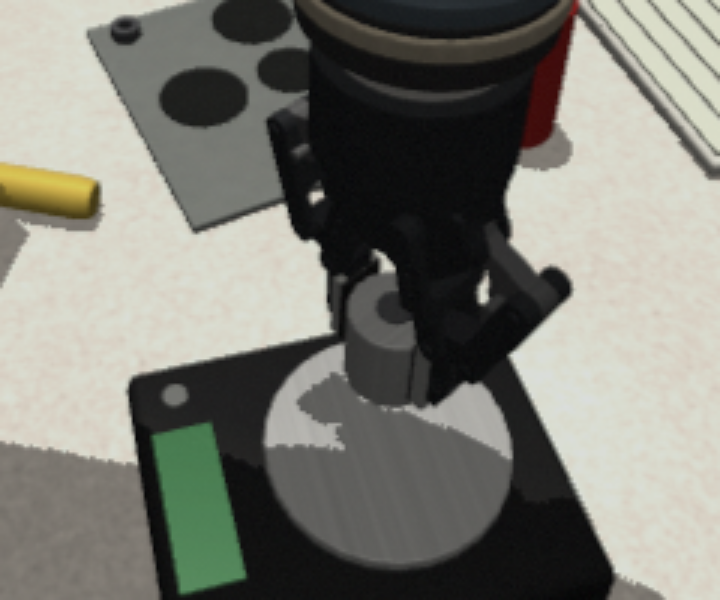

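Run:
```python
import cv2
t=cv2.imread('pics/w7.png')
cv2.imwrite('pics/w7a.png',cv2.resize(t[125:335,220:410],None,fx=4,fy=2.85,interpolation=cv2.INTER_CUBIC))
```

```text
(no output)
```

View pics/w7a.png

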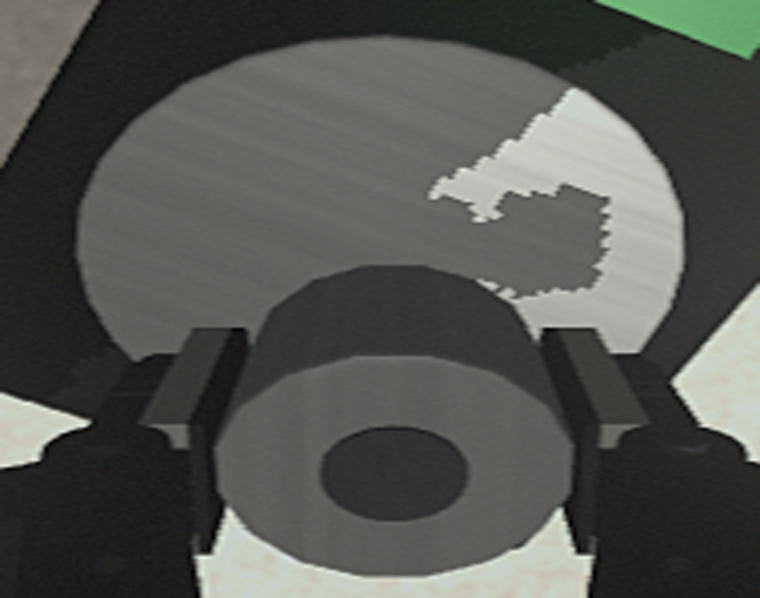

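View pics/t7.png

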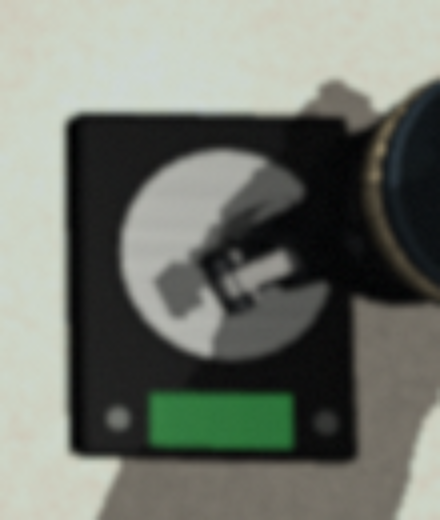

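Run:
```python
from h import *
from scipy.optimize import least_squares
d=np.load('w7.npz');T,K=d['T'],d['K']
W=lambda X,Y,z: wray(T,K,(X+.5)/4-.5+220,(Y+.5)/2.85-.5+125,z)
P=np.array([W(*p,.045) for p in [(130,355),(76,232),(110,150),(220,68),(385,36),(540,68),(640,135),(684,230),(660,330)]])
print(least_squares(lambda c:np.hypot(*(P-c[:2]).T)-.056,[.535,-.29]).x)
A=np.c_[2*P,np.ones(len(P))];s=np.linalg.lstsq(A,(P**2).sum(1),rcond=None)[0];print('pan',s[:2],np.sqrt(s[2]+s[0]**2+s[1]**2))
print('weight top',W(395,466,.136),W(395,475,.136))
```

```text
[ 0.5358 -0.2896]
pan [ 0.5353 -0.2899] 0.05535307278791998
weight top [ 0.5355 -0.287 ] [ 0.5369 -0.2864]
```

Request:
apply_moves(steps="-0.001 -0.0025 -0.01 0 -0.5;0 0 -0.015 0 -0.5;0 0 -0.012 0 -0.5;0 0 -0.006 0 -0.5;0 0 -0.004 0 -0.5;0 0 -0.001 0 -0.5;0 0 0 0 -0.5;0 0 0 0 -0.5")

```text
t: 27.65
eef_pos: [0.5351, -0.29, 0.1257]
orientation: [0.69, -0.157, 0.689, 0.157]
wrist_force: [0.1, -0.5, -3.6]
grip_width: 0.0386
```

Request:
apply_moves(steps="0 0 -0.001 0 -0.5;0 0 0 0 -0.5;0 0 -0.0005 0 -0.5;0 0 0 0 -0.5;0 0 -0.0005 0 -0.5;0 0 0 0 -0.5;0 0 0 0 -0.5;0 0 0 0 -0.5")

```text
t: 28.65
eef_pos: [0.5349, -0.29, 0.1234]
orientation: [0.69, -0.157, 0.69, 0.157]
wrist_force: [-0.6, 0.3, -1.9]
grip_width: 0.0388
```

Request:
apply_moves(steps="0 0 -0.0005 0 -0.5;0 0 0 0 -0.5;0 0 -0.0005 0 -0.5;0 0 0 0 -0.5;0 0 0 0 -0.5;0 0 0 0 -0.5;0 0 0 0 -0.5;0 0 0 0 -0.5")

```text
t: 29.65
eef_pos: [0.5349, -0.29, 0.1234]
orientation: [0.69, -0.157, 0.689, 0.156]
wrist_force: [-5.4, 2.8, 13.5]
grip_width: 0.0389
```

Firm contact (13 N): on the pan. Open gently and go up.

Request:
apply_moves(steps="0 0 0 0 -0.3;0 0 0 0 -0.1;0 0 0 0 0.2;0 0 0 0 0.6;0 0 0 0 1;0 0 0 0 1;0 0 0 0 1;0 0 0 0 1")

```text
t: 30.65
eef_pos: [0.5349, -0.29, 0.1224]
orientation: [0.69, -0.157, 0.69, 0.157]
wrist_force: [-0.5, 0.1, -0.2]
grip_width: 0.0854
```

Request:
apply_moves(steps="0 0 0.01 0 1;0 0 0.025 0 1;0 0 0.035 0 1;0 0 0.035 0 1;0 0.03 0.01 0 1;0 0.05 0 0 1;0 0.055 0 0 1;0 0.055 0 0 1")

```text
t: 31.65
eef_pos: [0.5348, -0.0984, 0.2383]
orientation: [0.69, -0.157, 0.689, 0.156]
wrist_force: [-0.5, 1.2, 0.2]
grip_width: 0.0851
```

Run:
```python
from h import *
T,K=wcam();im=cams.capture('wrist');np.savez('w8.npz',T=T,K=K);cv2.imwrite('pics/w8.png',im)
t=cams.capture('top');cv2.imwrite('pics/t8f.png',t)
cv2.imwrite('pics/t8.png',cv2.resize(t[160:260,430:515],None,fx=6,fy=6,interpolation=cv2.INTER_CUBIC))
```

```text
t 31.65 pos [ 0.5348 -0.0984  0.2383] jaw 115.57770283018185 F [-0.5185  1.2026  0.2124] w 0.08510490813111916
```

View pics/t8.png

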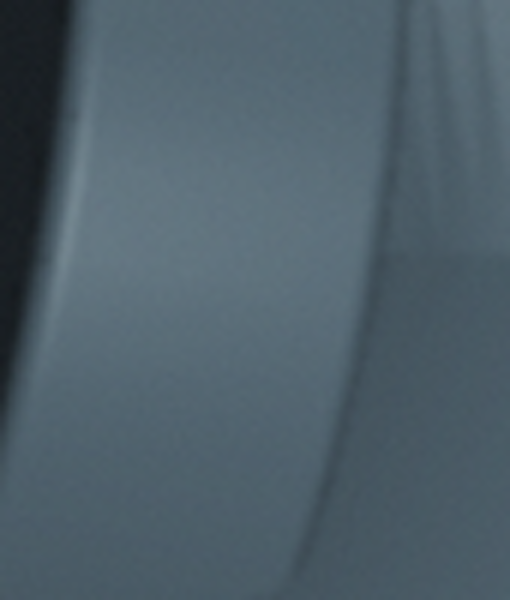

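View pics/w8.png

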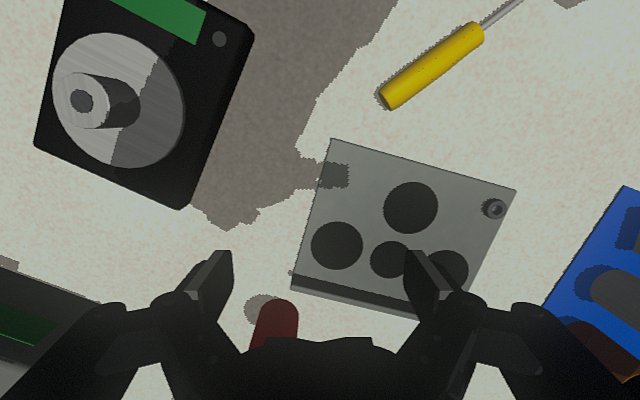

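View pics/t8f.png

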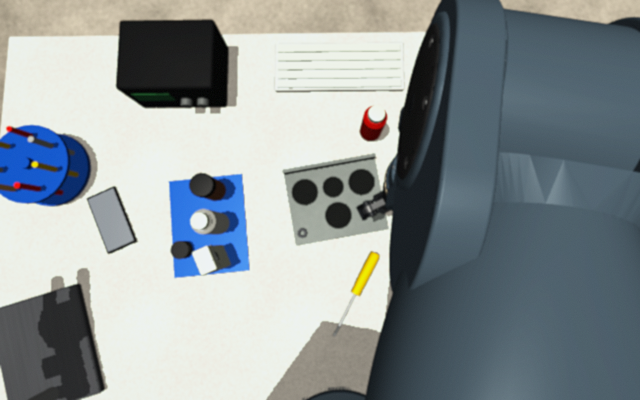

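Run:
```python
from h import *
d=np.load('w8.npz');T,K=d['T'],d['K']
print('weight',wray(T,K,83,99.5,.085))
P=np.array([wray(T,K,*p,.045) for p in [(52,90),(75,42),(110,33),(160,60),(184,125),(166,163),(110,160)]])
A=np.c_[2*P,np.ones(len(P))];s=np.linalg.lstsq(A,(P**2).sum(1),rcond=None)[0];print('pan',s[:2],np.sqrt(s[2]+s[0]**2+s[1]**2))
```

```text
weight [ 0.5332 -0.2891]
pan [ 0.5354 -0.2875] 0.05554299058779321
```

Request:
apply_moves(steps="-0.004 0.035 0 0 1;-0.005 0.05 0 0 1;-0.005 0.05 0 0 1;-0.005 0.05 0 0 1;-0.005 0.05 0 0 1;-0.005 0.05 0 0 1;-0.005 0.05 0 0 1;-0.004 0.025 0 0 1", newtons=40)

```text
t: 32.75
eef_pos: [0.4967, 0.2621, 0.238]
orientation: [0.69, -0.157, 0.689, 0.157]
wrist_force: [0.6, 0.4, -0.9]
grip_width: 0.0856
```

Request:
apply_moves(steps="-0.002 0.011 0 0 1;0 0 0 0 1;0 0 0 0 1;0 0 0 0 1;0 0 0 0 1;0 0 0 0 1;0 0 0 0 1;0 0 0 0 1")

```text
t: 33.75
eef_pos: [0.4949, 0.2711, 0.2374]
orientation: [0.69, -0.157, 0.69, 0.157]
wrist_force: [0.4, 0.8, 0.2]
grip_width: 0.0854
```

Request:
apply_moves(steps="0 0.0015 -0.03 0 1;0 0 -0.03 0 1;0 0 -0.02 0 1;0 0 -0.0135 0 0.8;0 0 0 0 0.4;0 0 0 0 0.1;0 0 0 0 0;0 0 0 0 -0.1")

```text
t: 34.75
eef_pos: [0.4953, 0.2727, 0.1446]
orientation: [0.69, -0.157, 0.689, 0.157]
wrist_force: [0.5, -0.5, 5.8]
grip_width: 0.049
```

Request:
apply_moves(steps="0 0 0 0 -0.3;0 0 0 0 -0.4;0 0 0 0 -0.4;0 0 0 0 -0.4;0 0 0 0 -0.4;0 0 0.01 0 -0.4;0 0 0.02 0 -0.4;0 0 0.03 0 -0.4")

```text
t: 35.75
eef_pos: [0.4944, 0.2723, 0.2044]
orientation: [0.689, -0.157, 0.69, 0.157]
wrist_force: [-0.2, -0.5, -2.4]
grip_width: 0.0491
```

Request:
apply_moves(steps="0.004 -0.015 0.01 0 -0.4;0.01 -0.03 0 0 -0.4;0.012 -0.04 0 0 -0.4;0.012 -0.04 0 0 -0.4;0.012 -0.04 0 0 -0.4;0.012 -0.04 0 0 -0.4;0.012 -0.04 0 0 -0.4;0.01 -0.04 0 0 -0.4")

```text
t: 36.75
eef_pos: [0.5788, -0.0147, 0.2135]
orientation: [0.689, -0.156, 0.69, 0.157]
wrist_force: [0.3, 0.4, -1.7]
grip_width: 0.0491
```

Request:
apply_moves(steps="0.006 -0.025 0 0 -0.4;0.0023 -0.0106 0 0 -0.4;0 0 0 0 -0.4;0 0 -0.02 0 -0.4;0 0 -0.02 0 -0.4;0 0 -0.015 0 -0.4;0 0 -0.006 0 -0.4;0 0 -0.003 0 -0.4")

```text
t: 37.75
eef_pos: [0.5873, -0.0478, 0.15]
orientation: [0.69, -0.157, 0.689, 0.157]
wrist_force: [0.1, 0.9, -1.9]
grip_width: 0.0491
```

Request:
apply_moves(steps="0 0 0 0 -0.4;0 0 -0.001 0 -0.4;0 0 0 0 -0.4;0 0 -0.001 0 -0.4;0 0 0 0 -0.4;0 0 0 0 -0.4;0 0 0 0 -0.4;0 0 0 0 -0.4")

```text
t: 38.75
eef_pos: [0.5872, -0.0481, 0.1479]
orientation: [0.69, -0.157, 0.69, 0.157]
wrist_force: [-0.5, -0.0, -1.4]
grip_width: 0.0489
```

Request:
apply_moves(steps="0 0 -0.001 0 -0.4;0 0 0 0 -0.4;0 0 -0.0005 0 -0.4;0 0 0 0 -0.4;0 0 0 0 -0.4;0 0 0 0 -0.4;0 0 0 0 -0.4;0 0 0 0 -0.4")

```text
t: 39.75
eef_pos: [0.5875, -0.048, 0.1476]
orientation: [0.69, -0.157, 0.689, 0.157]
wrist_force: [-4.5, -0.3, 15.5]
grip_width: 0.049
```

Contact. Release, rise, and go to the jar at (0.5678, 0.281).

Request:
apply_moves(steps="0 0 0 0 -0.3;0 0 0 0 -0.1;0 0 0 0 0.2;0 0 0 0 0.6;0 0 0 0 1;0 0 0 0 1;0 0 0 0 1;0 0 0 0 1")

```text
t: 40.75
eef_pos: [0.5872, -0.048, 0.1464]
orientation: [0.69, -0.157, 0.69, 0.157]
wrist_force: [-0.1, 0.0, 0.1]
grip_width: 0.0853
```

Request:
apply_moves(steps="0 0 0.01 0 1;0 0 0.025 0 1;0 0 0.03 0 1;0 0 0.025 0 1;-0.002 0.03 0 0 1;-0.003 0.05 0 0 1;-0.003 0.05 0 0 1;-0.003 0.05 0 0 1")

```text
t: 41.75
eef_pos: [0.5761, 0.1334, 0.2373]
orientation: [0.69, -0.157, 0.689, 0.157]
wrist_force: [0.9, -0.1, 0.5]
grip_width: 0.0852
```

Request:
apply_moves(steps="-0.004 0.05 0 0 1;-0.003 0.05 0 0 1;-0.002 0.035 0 0 1;0 0.014 0 0 1;0 0 0 0 1;0 0 0 0 1;0 0 0 0 1;0 0 0 0 1")

```text
t: 42.75
eef_pos: [0.5674, 0.2802, 0.2366]
orientation: [0.69, -0.156, 0.69, 0.156]
wrist_force: [0.7, -0.4, -0.4]
grip_width: 0.0854
```

Run:
```python
from h import *
st()
cv2.imwrite('pics/s9.png',cv2.resize(cams.capture('side')[80:280,200:440],None,fx=3,fy=3))
```

```text
t 42.75 pos [0.5674 0.2802 0.2366] jaw 115.54972614853197 F [ 0.7429 -0.3814 -0.3713] w 0.08537145801052623
```

View pics/s9.png

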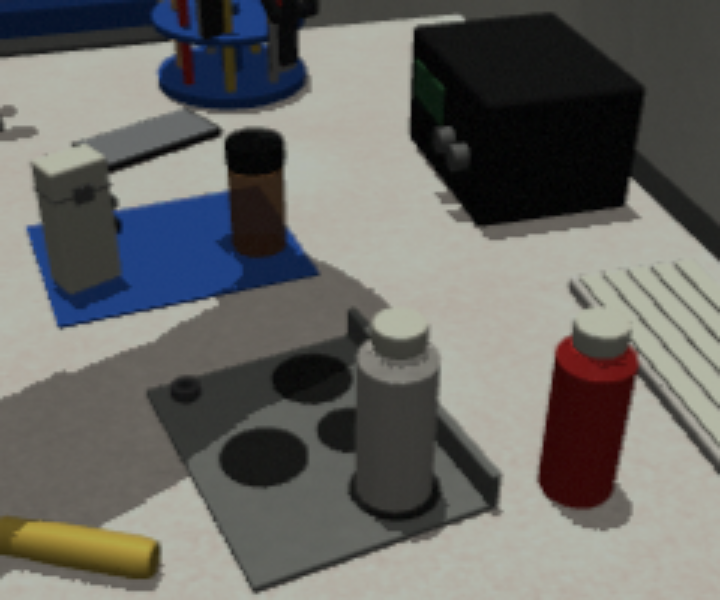

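Request:
apply_moves(steps="0 0.0005 -0.03 0 1;0 0 -0.03 0 1;0 0 -0.02 0 1;0 0 -0.0165 0 0.8;0 0 0 0 0.4;0 0 0 0 0.1;0 0 0 0 0;0 0 0 0 -0.1")

```text
t: 43.8
eef_pos: [0.5675, 0.2816, 0.1406]
orientation: [0.69, -0.157, 0.689, 0.157]
wrist_force: [-0.7, -0.3, 2.7]
grip_width: 0.0488
```

Request:
apply_moves(steps="0 0 0 0 -0.3;0 0 0 0 -0.4;0 0 0 0 -0.4;0 0 0 0 -0.4;0 0 0 0 -0.4;0 0 0.01 0 -0.4;0 0 0.02 0 -0.4;0 0 0.02 0 -0.4")

```text
t: 44.8
eef_pos: [0.567, 0.2814, 0.1908]
orientation: [0.689, -0.157, 0.69, 0.157]
wrist_force: [0.5, -0.5, -1.4]
grip_width: 0.0492
```

Request:
apply_moves(steps="0 -0.015 0 0 -0.4;0 -0.035 0 0 -0.4;0 -0.04 0 0 -0.4;-0.001 -0.04 0 0 -0.4;-0.001 -0.035 0 0 -0.4;-0.0005 -0.025 0 0 -0.4;0 -0.0112 0 0 -0.4;0 0 0 0 -0.4")

```text
t: 45.8
eef_pos: [0.5645, 0.0797, 0.1896]
orientation: [0.689, -0.156, 0.69, 0.156]
wrist_force: [-0.6, -0.8, -1.2]
grip_width: 0.049
```

Request:
apply_moves(steps="0 0 -0.015 0 -0.4;0 0 -0.015 0 -0.4;0 0 -0.01 0 -0.4;0 0 -0.004 0 -0.4;0 0 -0.001 0 -0.4;0 0 0 0 -0.4;0 0 0 0 -0.4;0 0 0 0 -0.4")

```text
t: 46.8
eef_pos: [0.5649, 0.0802, 0.1452]
orientation: [0.69, -0.157, 0.689, 0.157]
wrist_force: [-0.6, -0.1, -1.4]
grip_width: 0.0492
```

Request:
apply_moves(steps="0 0 -0.001 0 -0.4;0 0 0 0 -0.4;0 0 -0.0005 0 -0.4;0 0 0 0 -0.4;0 0 0 0 -0.4;0 0 0 0 -0.4;0 0 0 0 -0.4;0 0 0 0 -0.4")

```text
t: 47.8
eef_pos: [0.5648, 0.0803, 0.1436]
orientation: [0.69, -0.157, 0.689, 0.157]
wrist_force: [-0.2, 0.1, 3.7]
grip_width: 0.0489
```

Touching (force reversed to +3.7 N). Release; then the case at (0.4185, 0.2655), approaching at height.

Request:
apply_moves(steps="0 0 0 0 -0.3;0 0 0 0 -0.1;0 0 0 0 0.2;0 0 0 0 0.6;0 0 0 0 1;0 0 0 0 1;0 0 0 0 1;0 0 0 0 1")

```text
t: 48.8
eef_pos: [0.5647, 0.0803, 0.1434]
orientation: [0.69, -0.157, 0.69, 0.157]
wrist_force: [0.4, 0.4, -0.1]
grip_width: 0.0857
```

Request:
apply_moves(steps="0 0 0.01 0 1;0 0 0.025 0 1;0 0 0.03 0 1;0 0 0.025 0 1;-0.02 0.025 0 0 1;-0.03 0.035 0 0 1;-0.03 0.04 0 0 1;-0.03 0.04 0 0 1")

```text
t: 49.8
eef_pos: [0.4538, 0.2213, 0.2342]
orientation: [0.69, -0.156, 0.689, 0.157]
wrist_force: [0.2, 0.5, 1.1]
grip_width: 0.0856
```

Request:
apply_moves(steps="-0.02 0.025 0 0 1;-0.0165 0.0205 0 0 1;0 0 0 0 1;0 0 0 0 1;0 0 0 0 1;0 0 0 0 1;0 0 0 0 1;0 0 0 0 1")

```text
t: 50.8
eef_pos: [0.4183, 0.2656, 0.2334]
orientation: [0.69, -0.157, 0.69, 0.157]
wrist_force: [-0.3, -0.9, 0.5]
grip_width: 0.0849
```

Request:
apply_moves(steps="0 0 -0.03 0 1;0 0 -0.03 0 1;0 0 -0.02 0 1;0 0 -0.0115 0 0.8;0 0 0 0 0.4;0 0 0 0 0;0 0 0 0 -0.2;0 0 0 0 -0.4")

```text
t: 51.8
eef_pos: [0.4186, 0.266, 0.1428]
orientation: [0.69, -0.156, 0.689, 0.157]
wrist_force: [-0.5, -0.3, 6.7]
grip_width: 0.0336
```

Request:
apply_moves(steps="0 0 0 0 -0.6;0 0 0 0 -0.6;0 0 0 0 -0.6;0 0 0 0 -0.6;0 0 0 0 -0.6;0 0 0.01 0 -0.6;0 0 0.02 0 -0.6;0 0 0.02 0 -0.6")

```text
t: 52.8
eef_pos: [0.4182, 0.2657, 0.1932]
orientation: [0.69, -0.157, 0.689, 0.157]
wrist_force: [-0.2, -0.8, -1.6]
grip_width: 0.0337
```

Request:
apply_moves(steps="0.004 -0.015 0 0 -0.6;0.012 -0.03 0 0 -0.6;0.012 -0.035 0 0 -0.6;0.012 -0.035 0 0 -0.6;0.012 -0.035 0 0 -0.6;0.012 -0.035 0 0 -0.6;0.012 -0.035 0 0 -0.6;0.01 -0.03 0 0 -0.6")

```text
t: 53.8
eef_pos: [0.504, 0.0135, 0.1913]
orientation: [0.689, -0.156, 0.69, 0.156]
wrist_force: [-0.3, 0.3, -1.7]
grip_width: 0.0341
```

Request:
apply_moves(steps="0.0055 -0.012 0 0 -0.6;0 0 0 0 -0.6;0 0 0 0 -0.6;0 0 -0.015 0 -0.6;0 0 -0.015 0 -0.6;0 0 -0.01 0 -0.6;0 0 -0.005 0 -0.6;0 0 -0.001 0 -0.6")

```text
t: 54.8
eef_pos: [0.5097, 0.0038, 0.1458]
orientation: [0.69, -0.157, 0.69, 0.157]
wrist_force: [-5.5, 1.5, 13.9]
grip_width: 0.0336
```

Request:
apply_moves(steps="0 0 0 0 -0.6;0 0 -0.001 0 -0.6;0 0 0 0 -0.6;0 0 -0.0005 0 -0.6;0 0 0 0 -0.6;0 0 0 0 -0.6;0 0 0 0 -0.6;0 0 0 0 -0.6")

```text
t: 55.8
eef_pos: [0.51, 0.0038, 0.1458]
orientation: [0.69, -0.157, 0.689, 0.157]
wrist_force: [-9.4, 0.1, 24.6]
grip_width: 0.0337
```

Pressing 25 N; ease up 1.5 mm, then release.

Request:
apply_moves(steps="0 0 0.001 0 -0.6;0 0 0.0005 0 -0.6;0 0 0 0 -0.5;0 0 0 0 -0.3;0 0 0 0 0.2;0 0 0 0 0.6;0 0 0 0 1;0 0 0 0 1")

```text
t: 56.8
eef_pos: [0.5097, 0.0037, 0.1459]
orientation: [0.69, -0.157, 0.69, 0.157]
wrist_force: [0.1, 0.0, -0.1]
grip_width: 0.0854
```

Request:
apply_moves(steps="0 0 0.01 0 1;0 0 0.025 0 1;0 0 0.03 0 1;0 0 0.03 0 1;0 0 0.03 0 1;0 0 0.03 0 1;0 0 0 0 1;0 0 0 0 1")

```text
t: 57.8
eef_pos: [0.5096, 0.0037, 0.3008]
orientation: [0.69, -0.157, 0.69, 0.157]
wrist_force: [-0.2, 0.4, -0.7]
grip_width: 0.0856
```

Run:
```python
from h import *
T,K=wcam();np.savez('w10.npz',T=T,K=K);w=cams.capture('wrist');cv2.imwrite('pics/w10.png',w)
s=cams.capture('side');cv2.imwrite('pics/s10.png',s)
cv2.imwrite('pics/s10c.png',cv2.resize(s[150:280,240:420],None,fx=4.4,fy=4.4,interpolation=cv2.INTER_CUBIC))
```

```text
t 57.8 pos [0.5096 0.0037 0.3008] jaw 115.6005462159147 F [-0.2127  0.4376 -0.7199] w 0.08561053030072556
```

View pics/s10c.png

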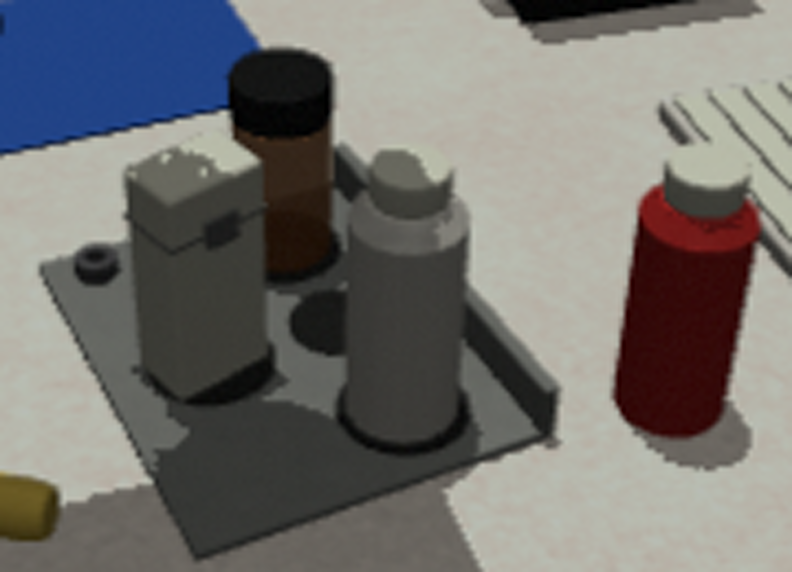

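View pics/s10.png

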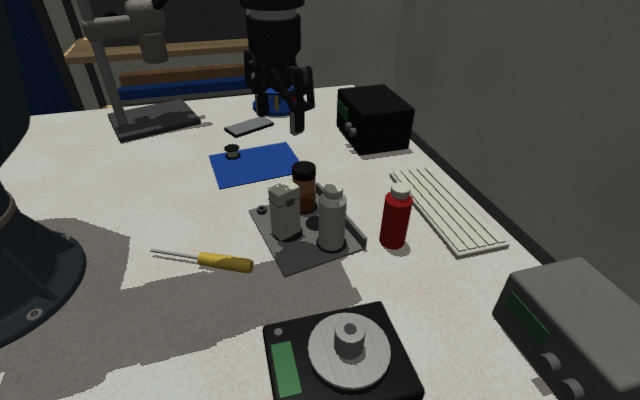

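View pics/w10.png

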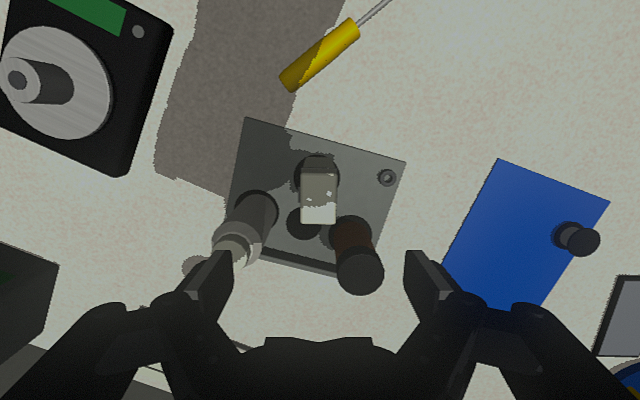

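Run:
```python
from h import *
print('weight side',ray('side',350,330,.085)[:2],'pan side',ray('side',349.5,350.5,.045)[:2])
from station import hand_in
print(hand_in())
```

```text
weight side [ 0.5338 -0.293 ] pan side [ 0.5341 -0.2974]
the job is handed in; nothing more can be done
None
```

I moved the can, jar and case onto the mat, then set the weight on the middle of the scale's pan. After that I stood the can, jar and case back on their original spots and handed the job in at about 58 s of the 128 s allowed. No verdict was reported.

- **Objects on the tray:** in the last side picture the can, jar and case stand upright. They match the start picture to within about 1 pixel (1–2 mm).
- **Weight:** it stands upright about 3 mm from the pan's middle by the wrist camera and about 4 mm by the side camera, against a 15 mm limit.
- **Disagreement between cameras:** the side camera's y readings differ from the wrist and top cameras by about 4 mm, and up to about 10 mm for the pan's middle.
- **Spool and core:** neither appears to have moved.
- **Contact forces:** the highest wrist force I read was about 25 N (the limit is 120 N). It came while setting the case down, so I eased up before letting go.
- **Gripper at the end:** it was open and clear, about 0.30 m up.

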